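# Hook the drip grate back into the tea tray

## Robot

A 6-joint arm with a two-finger parallel gripper is mounted at the origin on the work surface. World frame = base frame: x ahead of the robot, y to its left, z up, the work surface at z = 0. Lengths are in m, angles in degrees, forces in N, time in s.
With the tool pointing down it reaches from about 0.3 to 0.85 m from the base axis. Payload 4.2 kg.
Tool frame: the origin (TCP) lies at the centre of the arm's flange, where the gripper is bolted on; the fingertips stand 191 mm ahead of it and the grasp point (between the pads) lies bot.grip_depth ahead of it (bot.grip_depth is the distance from the TCP to the grasp point, in m); z points along the fingers, y is the line along which they close (so a half turn about z gives the same grasp; the last joint's range is limited). The gripper opens to 91 mm and grips with 3 to 60 N. Pads are 32 mm wide; open, the fingers measure 118 mm over their backs; the gripper's body (76 mm by 178 mm) begins 60 mm behind the grasp point.
Start: joints at [74.828, 18.312, 89.639, -0, 72.044, -1.146], TCP at [0.139, 0.558, 0.405] pointing down, gripper open.
Joint ranges: [-177.97, 177.97], [-48.28, 115.42], [12.27, 149.76], [-77.06, 257.06], [2.81, 150.46], [-146.56, 146.56]. Speed limits (degrees/s): [147.25, 147.25, 180, 180, 180, 180].

## Interface

Orientations are given as a 3x3 rotation matrix whose columns are the frame's x, y, z axes.
In Python, from plant import bot, snapshot, camera_model, order gives the robot as it stands.
- The arm moves only by the tool apply_moves, never from a script. Its argument "commands" is a list of rows, each an object of numbers: "x", "y", "z": the shift along the tool's x, y, z in m; "wx", "wy", "wz": the turn, a rotation vector about the tool's x, y, z in degrees. In form: [{"x": .., "y": .., "z": .., "wx": .., "wy": .., "wz": ..}, ...]. A call has 1 to 5 rows; each row is the pose to reach, as a shift and turn from the pose commanded when the call began, along the tool's axes at that moment; what a row does not reach only later rows make up. A row lasts 1/8 s, in which the tool goes at most 62.5 mm and 10.7 degrees, less where a joint would pass 70% of its speed; a pose out of reach is approached as far as the arm can. A call with a gripper value outside its range is refused whole. "gripper" is the opening, from 0 (shut) to 1 (fully open), set as the call begins (left out, the last holds). The fingers move at their own pace and stop on an object; "squeeze" is the grip in N (left out, the last holds). Time passes only in rows, so rows that repeat a pose let the fingers close. It gives the time, the measured TCP pose, the force, the opening and the grip force at its end, in the units of the state.
- bot.observe(): the state, without advancing time (a new reading comes with each control period).
- snapshot(name): name is "scene" or "top" or "wrist"; returns the picture (400x640x3 uint8, blue, green, red); there is no depth.
- camera_model(name): a dict with "fx", "fy", "cx", "cy" (pixels), "distortion" ([k1, k2, p1, p2, k3] as OpenCV has them; the pictures are not rectified), "cam_to_world" (4x4, takes a point from camera to world coordinates). Camera axes: x right, y up, looking along -z (the intrinsics and any distortion apply to the point x, -y, -z); pixel columns grow to the right and rows downward; lengths in m; the calibration is good to about 2 mm. A picture is of the moment at which its call begins: read the wrist's pose just before it. camera_model takes no time and is no camera call; for the wrist camera it gives the pose at the moment of the call.
- order.hand_in(): hands the job in; it is judged then, once.
The state is a dict: "time": time; "q": joint angles; "qd": joint speeds; "joint_efforts": joint torques, N m; "tool_pos": TCP position; "ee_rot": TCP orientation; "force": force on the tool from outside, world axes, zero at the start; "wrist_torque": the same for the moment, N m; "finger_gap": opening from 0.0 (shut) to 1.0 (fully open); "gripper_force": force on a finger pad.
Only numpy, scipy, OpenCV 4.12 (cv2) and the standard library are available. Lean on these libraries where they do the work, as an engineer would, in place of code of your own. Each camera call takes 0.05 s, during which the arm holds its last target. There are 200 camera calls.

## Task

Put the slotted grate that is drying on the wooden rest back into the aluminium drip tray: tuck its tongue under the tray's lip with the grate tilted, then swing the opposite edge down, keeping hold of it or a finger on it until it lies flat on the ledges, and let go. Leave everything else on the counter where it is.

Things in the scene. Friction and masses are not known exactly. Their poses are not given: they have to be found in the camera images.
- grate: loose slotted steel grate, about 0.25 kg: panel 128 (x) by 120 (y) by 5 mm thick, plus a tongue on its -x edge and a grip bar on top. Origin: centre of the panel's underside (tongue not counted); z up through the bar. Starts leaning on the rest at 30 degrees, tongue low and roughly to the robot's left (+y), so the bar leans 30 degrees to that side. Seated, its axes lie along the tray's
- tongue (a point): middle of the tip of the grate's tongue, at (-80, 0, 2) mm in the grate's frame. The tongue is a plain strip 90 mm wide, 16 mm long, 4 mm thick, underside flush with the panel's; panel and tongue together are 144 mm long
- grip (a point): centre of the grate's black upright grip bar, at (0, 0, 22) mm in the grate's frame. The bar is 10 mm thick (x), 90 mm long (y) and 34 mm tall, from 5 to 39 mm above the underside
- tray: aluminium drip tray, fixed, 162 (x) by 142 (y) mm outside, 150 by 130 mm inside, walls 6 mm thick; side and far (+x) walls 34 mm tall, lip-side (its -x, roughly the robot's left) wall 37 mm with an inward lip. Origin: centre of underside, z up. Opening from lip to far wall is 136 mm, shorter than the grate. When seated, the grate's origin is 20 mm above and 5 to 11 mm to +x of this origin
- lip (a point): middle of the lip's free lower edge, at (-61, 0, 33) mm in the tray's frame. The lip is 4 mm thick, runs the full width of the -x wall and overhangs the inside by 14 mm (x -75 to -61 mm); its underside is 13 mm above the ledge below it
- ledge (a point): middle of the top of the tray's far ledge, at (66.5, 0, 20) mm in the tray's frame. Two ledges across the full width carry the grate, both 20 mm above the tray's underside: lip-side one x -75 to -55 mm, far one x 58 to 75 mm; between them the well floor is 6 mm high
- rest: pale wooden drying rest, fixed, on which the grate leans: two rails sloping 30 degrees, low end at its -x, roughly the robot's left, with a stop strip there rising 6 mm above the rails in front of the tongue tip. About 150 (x) by 104 (y) mm, high end about 95 mm above the counter. Origin: centre of underside; the grate's origin starts 62 mm above it
- kettle: cordless kettle, steel, 190 mm tall, 145 mm wide, black handle, on its round base; origin centre of underside; a bystander
- canister: aluminium canister with ribbed twist cap, 84 mm across, 148 mm tall; origin centre of underside; a bystander
- mug: white ceramic mug with a chipped rim, 80 mm across, 90 mm tall; origin centre of underside; a bystander
- teapot: glass teapot, 132 mm across without spout and handle, 126 mm tall; origin centre of underside; a bystander
- coaster: round hard plastic coaster, 80 mm across, 6 mm thick; origin centre of underside; a bystander
- jar: white ceramic jar with steel lid, 72 mm across, 100 mm tall; origin centre of underside; a bystander
- spoon: wooden-handled steel spoon 150 mm long lying flat; a bystander
Not all that is in view belongs to the job. What is shaped like the grate but green, orange or red is not meant.

How it is judged:
By the outcome, as a careful person would: the job done as asked, in the order asked, and still so for the second after the job is handed in, with the robot touching nothing.
It also fails if it takes over 48 s, if anything falls off the work surface, if the arm or the gripper's body presses on something with over 40 N, if the wrist force passes 120 N, or if a joint passes its speed limit or range.

## Working session

There is one attempt and no reset: what is moved stays moved. The work goes in short steps, Python scripts to look and compute and a tool call to move; the robot and the scene stay as the last step left them, time stands still between calls to the robot, and variables do not carry over. Pictures are saved under pics/ and viewed, at most 10 in all, crops included, and the job is handed in when it is done.

Besides the shell and the picture viewer there is one more tool, called after "Call:" by a JSON object that holds its "method" and its "body", one argument or row to a line. apply_moves: Moves the arm, as the interface text tells. Its arguments: {"type":"object","properties":{"commands":{"type":"array","items":{"type":"object","properties":{"x":{"type":"number"},"y":{"type":"number"},"z":{"type":"number"},"wx":{"type":"number"},"wy":{"type":"number"},"wz":{"type":"number"}}}},"gripper":{"type":"number"},"squeeze":{"type":"number"}},"required":["commands"]}

```bash
mkdir -p pics; ls; python3 - <<'E'
from plant import bot,snapshot,camera_model
import cv2,numpy as np
s=bot.observe();print(s['time'],s['tool_pos'],s['ee_rot'],bot.grip_depth,s['force'])
for n in('scene','top','wrist'):
    c=camera_model(n);im=snapshot(n);cv2.imwrite(f'pics/{n}0.png',im);print(n,c)
E
```

```text
pics
0.0 [0.13932709 0.55768435 0.40393589] [[-9.70180832e-01  2.42381866e-01 -4.28237656e-04]
 [ 2.42382244e-01  9.70179398e-01 -1.66822823e-03]
 [ 1.11190785e-05 -1.72228026e-03 -9.99998517e-01]] 0.172 [ 0.90579009  0.66332626 -0.25684886]
scene {'fx': 518.4481458834621, 'fy': 518.4481458834621, 'cx': 310.98698637860326, 'cy': 193.54086222692405, 'distortion': array([-0.08367563,  0.        ,  0.        ,  0.        ,  0.        ]), 'cam_to_world': array([[-7.18646154e-01, -5.60488366e-01,  4.11582916e-01,
         1.28058461e+00],
       [ 6.95375506e-01, -5.79909215e-01,  4.24450477e-01,
         7.64414287e-01],
       [ 7.81171140e-04,  5.91234381e-01,  8.06499409e-01,
         1.53977867e+00],
       [ 0.00000000e+00,  0.00000000e+00,  0.00000000e+00,
         1.00000000e+00]])}
top {'fx': 503.31971545724554, 'fy': 503.31971545724554, 'cx': 313.7649366410745, 'cy': 204.00277012154447, 'distortion': array([0.05281413, 0.        , 0.        , 0.        , 0.        ]), 'cam_to_world': array([[ 2.18576994e-02,  9.83752730e-01, -1.78193176e-01,
         2.61136014e-01],
       [-9.99751524e-01,  2.22872670e-02,  4.09058821e-04,
         6.05116109e-04],
       [ 4.37385163e-03,  1.78139959e-01,  9.83995439e-01,
         1.68808714e+00],
       [ 0.00000000e+00,  0.00000000e+00,  0.00000000e+00,
         1.00000000e+00]])}
wrist {'fx': 339.45782345100406, 'fy': 339.45782345100406, 'cx': 324.87615290181293, 'cy': 195.5734108843582, 'distortion': array([0.01756578, 0.        , 0.        , 0.        , 0.        ]), 'cam_to_world': array([[ 0.24322229, -0.92772995, -0.2831255 ,  0.0582244 ],
       [ 0.96996961,  0.23221761,  0.07234601,  0.57816042],
       [-0.00137084, -0.2922193 ,  0.95635036,  0.383686  ],
       [ 0.        ,  0.        ,  0.        ,  1.        ]])}
```

View pics/top0.png

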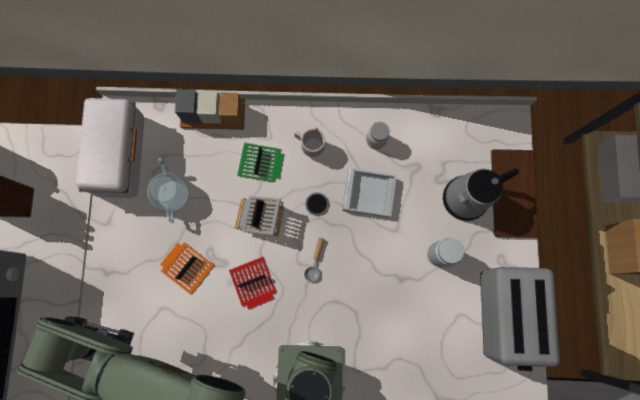

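View pics/scene0.png

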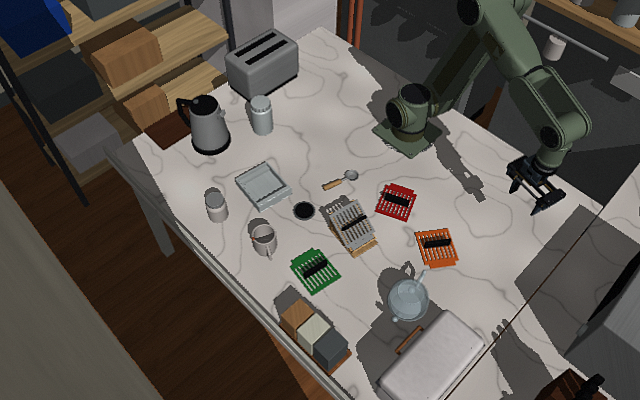

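The top view shows the grey grate on its rest at about (260,215), with the black bar at (258,214). The tray is at (371,193) with its lip on the left. The green, orange and red copies sit nearby, and the scene view agrees.

```bash
cat > h.py <<'E'
import numpy as np,cv2
from plant import bot,snapshot,camera_model
def ray(c,uv):
    K=np.array([[c['fx'],0,c['cx']],[0,c['fy'],c['cy']],[0,0,1]])
    p=cv2.undistortPoints(np.array(uv,float).reshape(-1,1,2),K,c['distortion']).reshape(-1,2)
    d=np.c_[p[:,0],-p[:,1],-np.ones(len(p))]@c['cam_to_world'][:3,:3].T
    return c['cam_to_world'][:3,3],d
def onplane(c,uv,z):
    o,d=ray(c,uv); return o+d*((z-o[2])/d[:,2])[:,None]
def proj(c,P):
    K=np.array([[c['fx'],0,c['cx']],[0,c['fy'],c['cy']],[0,0,1]])
    T=np.linalg.inv(c['cam_to_world']); q=np.atleast_2d(P)@T[:3,:3].T+T[:3,3]
    q=q*[1,-1,-1]
    return cv2.projectPoints(q,np.zeros(3),np.zeros(3),K,c['distortion'])[0].reshape(-1,2)
def tri(c1,u1,c2,u2):
    o1,d1=ray(c1,u1);o2,d2=ray(c2,u2);out=[]
    for a,b in zip(d1,d2):
        A=np.c_[a,-b];t=np.linalg.lstsq(A,o2-o1,rcond=None)[0];out.append((o1+a*t[0]+o2+b*t[1])/2)
    return np.array(out)
E
python3 - <<'E'
from h import *
c=camera_model('top')
print(onplane(c,[(258,214)],.085),onplane(c,[(371,193)],.034),onplane(c,[(347,170),(397,176),(394,217),(345,211)],.036))
im=cv2.imread('pics/top0.png');cv2.imwrite('pics/c0.png',cv2.resize(im[140:260,220:420],None,fx=4,fy=4,interpolation=cv2.INTER_CUBIC))
s=bot.observe();R=s['ee_rot'];C=c=camera_model('wrist')['cam_to_world'];
print('cam in tool',R.T@(C[:3,3]-s['tool_pos']),R.T@-C[:3,2])
E
```

```text
[[0.51465059 0.17882618 0.085     ]] [[ 0.60249928 -0.19109054  0.034     ]] [[ 0.67950412 -0.10972075  0.036     ]
 [ 0.66245027 -0.27815067  0.036     ]
 [ 0.5225288  -0.26719796  0.036     ]
 [ 0.53901224 -0.10451108  0.036     ]]
cam in tool [0.08362759 0.00021342 0.02032158] [-2.92275061e-01 -3.66102902e-05  9.56334297e-01]
```

View pics/c0.png

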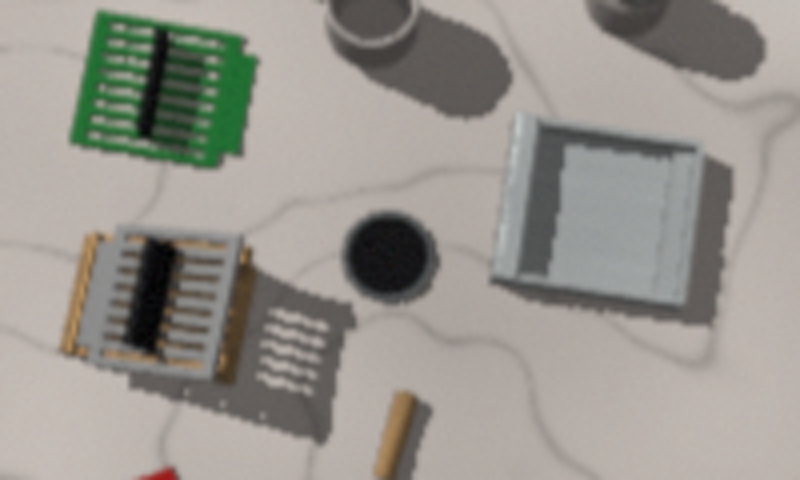

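The crop shows the grate's low, tongue end on the left with the stop strip at about (75,295). Its bar runs from (160,240) to (140,345). The tray's wide lip is on the left at about (515,200). Next I'll move the wrist camera over the grate.

Call:
{"method": "apply_moves", "body": {
  "commands": [
    {"x": -0.222,"y": -0.145},
    {"x": -0.222,"y": -0.145},
    {"x": -0.222,"y": -0.145},
    {"x": -0.222,"y": -0.145},
    {"x": -0.222,"y": -0.145}
  ]
}}

```text
validation failed for argument at $.co...
```

Call:
{"method": "apply_moves", "body": {
  "commands": [
    {"x": -0.222,"y": -0.145},
    {"x": -0.222,"y": -0.145},
    {"x": -0.222,"y": -0.145},
    {"x": -0.222,"y": -0.145},
    {"x": -0.222,"y": -0.145}
  ]
}}

```text
validation failed for argument at $.co...
```

```bash
python3 - <<'E'
from h import *
import pickle
s=bot.observe();print(s['time'],s['tool_pos'],s['ee_rot'],s['qd'])
c=camera_model('wrist');im=snapshot('wrist');cv2.imwrite('pics/w1.png',im);pickle.dump(c,open('w1.pkl','wb'))
E
```

```text
0.15 [0.13932311 0.55774362 0.40411455] [[-9.70185975e-01  2.42361357e-01 -3.82549682e-04]
 [ 2.42361653e-01  9.70185105e-01 -1.30034459e-03]
 [ 5.59907234e-05 -1.35429146e-03 -9.99999081e-01]] [ 0.15776932 -0.14248027 -0.25432137  0.02764867 -0.02218783 -0.01606824]
```

View pics/w1.png

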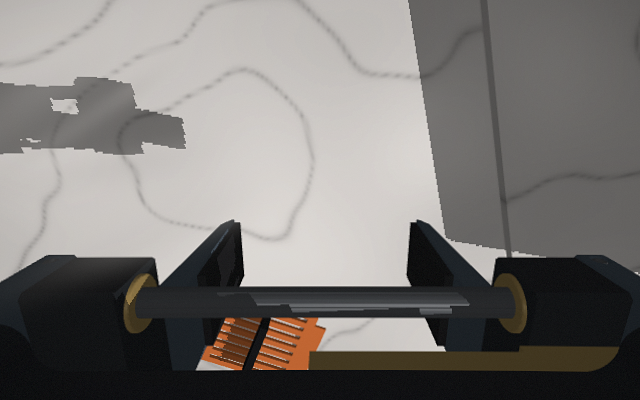

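Call:
{"method": "apply_moves", "body": {
  "commands": [
    {"x": -0.279,"y": -0.166,"z": 0,"wx": 0,"wy": 0,"wz": 0},
    {"x": -0.279,"y": -0.166,"z": 0,"wx": 0,"wy": 0,"wz": 0},
    {"x": -0.279,"y": -0.166,"z": 0,"wx": 0,"wy": 0,"wz": 0},
    {"x": -0.279,"y": -0.166,"z": 0,"wx": 0,"wy": 0,"wz": 0},
    {"x": -0.279,"y": -0.166,"z": 0,"wx": 0,"wy": 0,"wz": 0}
  ]
}}

```text
time: 0.82
tool_pos: [0.3623, 0.3361, 0.4048]
ee_rot: [[-0.97, 0.242, 0.0], [0.242, 0.97, 0.0], [-0.0, 0.0, -1.0]]
force: [1.1, 1.0, 0.4]
finger_gap: 0.999
gripper_force: 0.0
```

Call:
{"method": "apply_moves", "body": {
  "commands": [
    {"x": -0.279,"y": -0.166,"z": 0,"wx": 0,"wy": 0,"wz": 0},
    {"x": -0.279,"y": -0.166,"z": 0,"wx": 0,"wy": 0,"wz": 0},
    {"x": -0.279,"y": -0.166,"z": 0,"wx": 0,"wy": 0,"wz": 0},
    {"x": -0.279,"y": -0.166,"z": 0,"wx": 0,"wy": 0,"wz": 0},
    {"x": -0.279,"y": -0.166,"z": 0,"wx": 0,"wy": 0,"wz": 0}
  ]
}}

```text
time: 1.45
tool_pos: [0.5842, 0.1159, 0.4046]
ee_rot: [[-0.97, 0.243, 0.0], [0.243, 0.97, 0.0], [0.0, 0.0, -1.0]]
force: [0.1, 0.0, -0.1]
finger_gap: 0.998
gripper_force: 0.0
```

```bash
python3 - <<'E'
from h import *
import pickle
s=bot.observe();print(s['time'],s['tool_pos'],s['ee_rot'],s['qd'])
c=camera_model('wrist');im=snapshot('wrist');cv2.imwrite('pics/w2.png',im);pickle.dump(c,open('w2.pkl','wb'))
E
```

```text
1.45 [0.58421894 0.11589853 0.40464832] [[-9.70107996e-01  2.42673600e-01  2.94146764e-06]
 [ 2.42673582e-01  9.70107920e-01  3.95077380e-04]
 [ 9.30213091e-05  3.83981542e-04 -9.99999922e-01]] [-41.31435414  23.82569697 -35.44487948   0.20676042  11.19719464
 -41.31908894]
```

View pics/w2.png

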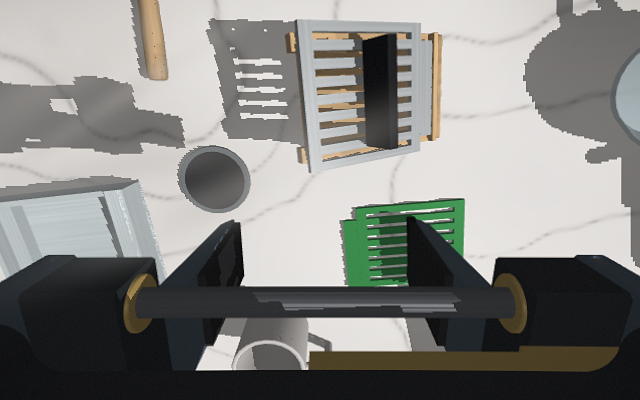

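The wrist view shows the grate with its high-edge corners at about (297,20) and (309,172) and the black bar at (380,90). The tray is at the left edge, partly cut off. I'll shift toward the tray for a second view.

Call:
{"method": "apply_moves", "body": {
  "commands": [
    {"x": -0.09,"y": -0.16,"z": 0,"wx": 0,"wy": 0,"wz": 0},
    {"x": -0.09,"y": -0.16,"z": 0,"wx": 0,"wy": 0,"wz": 0},
    {"x": -0.09,"y": -0.16,"z": 0,"wx": 0,"wy": 0,"wz": 0},
    {"x": -0.09,"y": -0.16,"z": 0,"wx": 0,"wy": 0,"wz": 0},
    {"x": -0.09,"y": -0.16,"z": 0,"wx": 0,"wy": 0,"wz": 0}
  ]
}}

```text
time: 2.12
tool_pos: [0.6313, -0.0591, 0.4043]
ee_rot: [[-0.97, 0.243, -0.001], [0.243, 0.97, 0.001], [0.001, 0.001, -1.0]]
force: [-0.4, -0.1, 0.3]
finger_gap: 1.001
gripper_force: 0.0
```

```bash
python3 - <<'E'
from h import *
import pickle
s=bot.observe();print(s['time'],s['tool_pos'],s['qd'])
c=camera_model('wrist');im=snapshot('wrist');cv2.imwrite('pics/w3.png',im);pickle.dump(c,open('w3.pkl','wb'))
a=cv2.imread('pics/w2.png')[0:200,270:470]
cv2.imwrite('pics/c3.png',cv2.resize(im,None,fx=1.25,fy=1.25,interpolation=cv2.INTER_CUBIC))
E
```

```text
2.125 [ 0.63134094 -0.05906479  0.40434163] [ 1.60698044 -0.56506508  0.25271367  0.0153433  -0.07317802 -0.23738714]
```

View pics/c3.png

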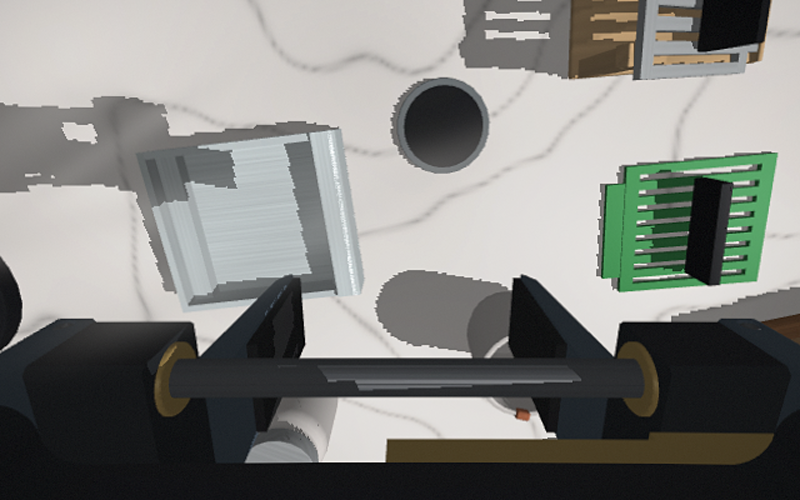

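The tray's outer rim corners, in crop pixels, are (138,153), (340,128), (363,293) and (185,311). The lip strip is on the right, next to x≈340. I'll enlarge the grate from the previous view.

```bash
python3 - <<'E'
import cv2
a=cv2.imread('pics/w2.png')[5:185,280:460]
a=cv2.resize(a,None,fx=3.3,fy=3.3,interpolation=cv2.INTER_NEAREST);a=cv2.convertScaleAbs(a,alpha=1.0,beta=0)
import numpy as np
a=(255*(a/255.)**.5).astype('uint8')
cv2.imwrite('pics/c4.png',a)
E
```

```text
(no output)
```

View pics/c4.png

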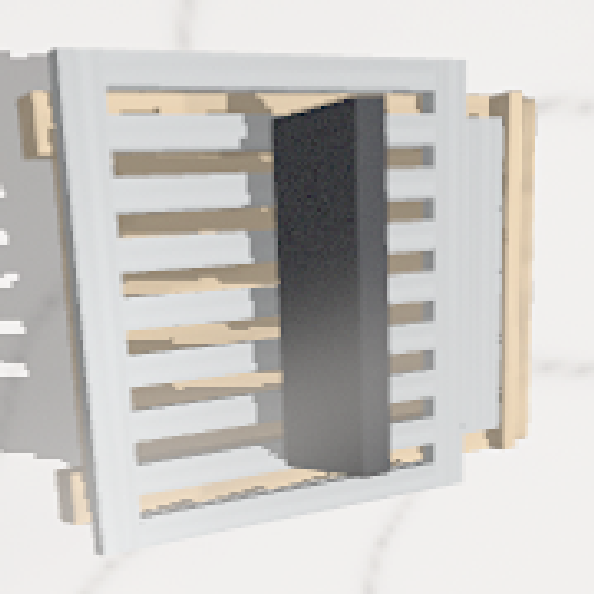

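The panel's top-face corners, in crop pixels, are (57,47), (104,553), (462,482) and (466,60). The bar's top corners are (357,97), (384,97), (360,473) and (389,474). I'll fit the poses from these.

```bash
cat > fit.py <<'E'
from h import *
import pickle
from scipy.optimize import least_squares
from scipy.spatial.transform import Rotation as Ro
c2=pickle.load(open('w2.pkl','rb'));c3=pickle.load(open('w3.pkl','rb'))
G=np.array([(64,-60,5),(64,60,5),(-64,60,5),(-64,-60,5),(5,-45,39),(-5,-45,39),(5,45,39),(-5,45,39)])/1e3
ug=np.array([(57,47),(104,553),(462,482),(466,60),(357,97),(384,97),(360,473),(389,474)])/3.3+[279.6,4.6]
T=np.array([(81,-71,34),(-81,-71,37),(-81,71,37),(81,71,34)])/1e3
ut=np.array([(138,153),(340,128),(363,293),(185,311)])/1.25
def pg(p): # x,y,z,yaw,tilt
    R=(Ro.from_euler('z',p[3],degrees=True)*Ro.from_euler('y',-p[4],degrees=True)).as_matrix()
    return R,np.array(p[:3])
def f(p,c,M,u,free):
    q=list(p)+[.062,30] if free==3 else p
    if free=='t': q=[p[0],p[1],0,p[2],0]
    elif free==3: q=[p[0],p[1],.062,p[2],30]
    R,t=pg(q);return (proj(c,M@R.T+t)-u).ravel()
if __name__=='__main__':
    for x0,a in(([.51,.18,-98],(c2,G,ug,3)),([.51,.18,.06,-98,30],(c2,G,ug,5)),([.6,-.19,-96],(c3,T,ut,'t'))):
        r=least_squares(f,x0,args=a,x_scale=[.01,.01,1] if len(x0)==3 else [.01,.01,.01,1,1]);print(np.round(r.x,4),np.round(r.fun.reshape(-1,2),1).tolist())
    ct=camera_model('top')
    print(onplane(ct,[(347,170)],.036))
E
python3 fit.py
```

```text
[  0.515    0.1705 -99.8466] [[-0.3, -0.3], [-0.8, 0.8], [-0.1, 0.4], [0.0, -0.1], [-0.8, -1.0], [1.1, -0.9], [0.3, 1.9], [0.6, -0.1]]
[ 5.15000e-01  1.71000e-01  5.90000e-02 -9.98696e+01  2.96869e+01] [[0.4, 0.4], [-0.3, -0.2], [-0.2, -0.1], [-0.1, 0.3], [-1.0, -0.5], [0.8, -0.4], [0.0, 1.3], [0.3, -0.7]]
[  0.6067  -0.1824 -97.6296] [[0.5, -1.3], [-1.5, 0.5], [0.6, 0.6], [0.5, 0.3]]
[[ 0.67950412 -0.10972075  0.036     ]]
```

```bash
cat > fit2.py <<'E'
from fit import *
ct=camera_model('top')
Tt=T[[2,3,0,1]];utt=np.array([(515,113),(703,143),(687,305),(490,277)])/4+[219.6,139.6]
Gt=G[[1,0]];ugt=np.array([(243,235),(210,378)])/4+[219.6,139.6]
r=least_squares(f,[.6,-.19,-96],args=(ct,Tt,utt,'t'),x_scale=[.01,.01,1]);print(r.x,r.fun.round(1))
print('wrist grate fit seen in top: resid',f([.515,.1705,-99.85],ct,Gt,ugt,3).round(1))
r=least_squares(f,[.515,.17,-99],args=(ct,Gt,ugt,3),x_scale=[.01,.01,1]);print(r.x)
# coaster / spoon independent check between the cams
g=cv2.cvtColor(cv2.imread('pics/w3.png'),cv2.COLOR_BGR2GRAY)
for n,c,z in(('w2',c2,0),('w3',c3,0),('top0',ct,0)):
    im=cv2.imread(f'pics/{n}.png');h=cv2.cvtColor(im,cv2.COLOR_BGR2HSV)
    m=cv2.inRange(h,(45,100,40),(75,255,255))
    k=cv2.findContours(m,0,2)[0];k=max(k,key=cv2.contourArea);x,y,w,hh=cv2.boundingRect(k)
    p=k.reshape(-1,2).astype(float);W=onplane(c,p,.005);print(n,'green far +x / x,y extents',W.min(0),W.max(0))
E
python3 fit2.py
```

```text
[  0.60608065  -0.18514984 -97.07707708] [-0.2  0.1  0.4 -0.4 -0.6  0.2  0.4  0.1]
wrist grate fit seen in top: resid [-0.1 -0.   0.4  0.7]
[   0.51700883    0.17083902 -100.83309651]
w2 green far +x / x,y extents [0.63937598 0.10832119 0.005     ] [0.75220329 0.26401156 0.005     ]
w3 green far +x / x,y extents [0.6396772  0.10621671 0.005     ] [0.77700041 0.26468606 0.005     ]
top0 green far +x / x,y extents [0.64270802 0.10996239 0.005     ] [0.77536531 0.2622094  0.005     ]
```

```bash
cat > go.py <<'E'
from h import *
from scipy.spatial.transform import Rotation as Ro
def gpose(o,yaw,tilt):
    return (Ro.from_euler('z',yaw,degrees=True)*Ro.from_euler('y',-tilt,degrees=True)).as_matrix(),np.array(o,float)
def tcp(Rg,o,off=.201):
    R=np.c_[-Rg[:,1],-Rg[:,0],-Rg[:,2]]; return R,o+Rg[:,2]*off
def delta(R,p):
    s=bot.observe();R0=s['ee_rot']
    print(s['time'],'d',np.round(R0.T@(p-s['tool_pos']),4),'w',np.round(Ro.from_matrix(R0.T@R).as_rotvec(degrees=True),2),'F',np.round(s['force'],1))
def dgrate(off=.201):  # grate pose now from the held tool
    s=bot.observe();R=s['ee_rot'];Rg=np.c_[-R[:,1],-R[:,0],-R[:,2]];return Rg,s['tool_pos']-Rg[:,2]*off
E
python3 -c "
from go import *
delta(*tcp(*gpose((.5155,.1708,.060),-100,30),off=.301))"
```

```text
2.175 d [0.1781 0.3445 0.0842] w [30.02 -1.09 -3.88] F [-0.4  0.7  0. ]
```

Call:
{"method": "apply_moves", "body": {
  "commands": [
    {"x": 0.178,"y": 0.345,"z": 0.03,"wx": 30,"wy": -1.1,"wz": -3.9},
    {"x": 0.178,"y": 0.345,"z": 0.03,"wx": 30,"wy": -1.1,"wz": -3.9},
    {"x": 0.178,"y": 0.345,"z": 0.03,"wx": 30,"wy": -1.1,"wz": -3.9},
    {"x": 0.178,"y": 0.345,"z": 0.03,"wx": 30,"wy": -1.1,"wz": -3.9},
    {"x": 0.178,"y": 0.345,"z": 0.03,"wx": 30,"wy": -1.1,"wz": -3.9}
  ]
}}

```text
time: 2.8
tool_pos: [0.5581, 0.2477, 0.3807]
ee_rot: [[-0.985, 0.148, -0.084], [0.171, 0.853, -0.493], [-0.001, -0.5, -0.866]]
force: [0.7, -0.5, -0.0]
finger_gap: 1.0
gripper_force: 0.0
```

```bash
python3 -c "
from go import *
delta(*tcp(*gpose((.5155,.1708,.060),-100,30),off=.301))"
```

```text
2.8 d [0.0284 0.0885 0.0183] w [0.02 0.14 0.12] F [ 0.7 -0.5 -0. ]
```

Call:
{"method": "apply_moves", "body": {
  "commands": [
    {"x": 0.028,"y": 0.088,"z": 0.018,"wx": 0,"wy": 0,"wz": 0},
    {"x": 0.028,"y": 0.088,"z": 0.018,"wx": 0,"wy": 0,"wz": 0},
    {"x": 0.028,"y": 0.088,"z": 0.018,"wx": 0,"wy": 0,"wz": 0},
    {"x": 0.028,"y": 0.088,"z": 0.018,"wx": 0,"wy": 0,"wz": 0}
  ]
}}

```text
time: 3.3
tool_pos: [0.5439, 0.3151, 0.3221]
ee_rot: [[-0.985, 0.151, -0.085], [0.173, 0.853, -0.493], [-0.002, -0.5, -0.866]]
force: [-0.6, -0.0, -0.2]
finger_gap: 1.0
gripper_force: 0.0
```

```bash
python3 -c "
from go import *
delta(*tcp(*gpose((.5155,.1708,.060),-100,30)))
cv2.imwrite('pics/w5.png',cv2.resize(snapshot('wrist'),None,fx=1.25,fy=1.25))"
```

```text
3.3 d [0.0032 0.0037 0.0995] w [ 0.    0.13 -0.02] F [-0.6 -0.  -0.2]
```

View pics/w5.png

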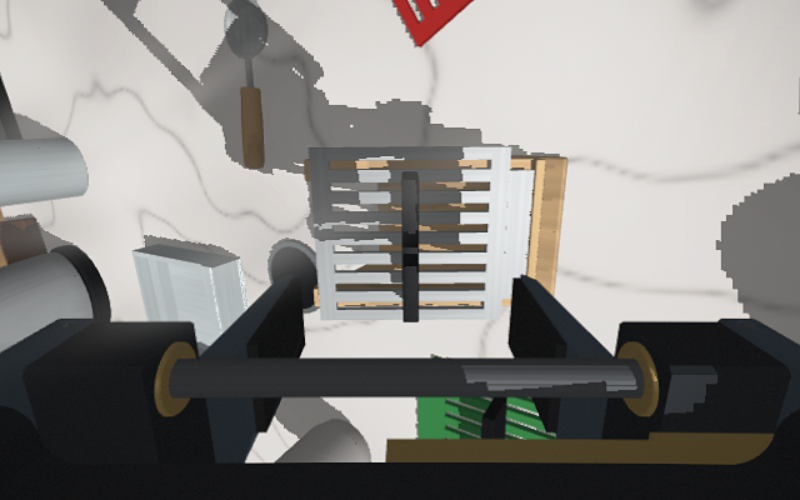

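The bar is at col ≈411 with the fingers centred on about 407, so it lines up. The measured offset of 3–4 mm is included in the next move.

Call:
{"method": "apply_moves", "body": {
  "commands": [
    {"x": 0.003,"y": 0.0035,"z": 0.05,"wx": 0,"wy": 0,"wz": 0},
    {"x": 0.003,"y": 0.0035,"z": 0.075,"wx": 0,"wy": 0,"wz": 0},
    {"x": 0.003,"y": 0.0035,"z": 0.09,"wx": 0,"wy": 0,"wz": 0},
    {"x": 0.003,"y": 0.0035,"z": 0.098,"wx": 0,"wy": 0,"wz": 0},
    {"x": 0.003,"y": 0.0035,"z": 0.098,"wx": 0,"wy": 0,"wz": 0}
  ]
}}

```text
time: 3.98
tool_pos: [0.5337, 0.2699, 0.2349]
ee_rot: [[-0.985, 0.152, -0.086], [0.175, 0.853, -0.492], [-0.002, -0.5, -0.866]]
force: [0.4, 1.0, 0.5]
finger_gap: 0.998
gripper_force: 0.0
```

Call:
{"method": "apply_moves", "body": {
  "commands": [
    {"x": 0,"y": 0,"z": 0,"wx": 0,"wy": 0,"wz": 0},
    {"x": 0,"y": 0,"z": 0,"wx": 0,"wy": 0,"wz": 0},
    {"x": 0,"y": 0,"z": 0,"wx": 0,"wy": 0,"wz": 0},
    {"x": 0,"y": 0,"z": 0,"wx": 0,"wy": 0,"wz": 0},
    {"x": 0,"y": 0,"z": 0,"wx": 0,"wy": 0,"wz": 0}
  ],
  "gripper": 0.2,
  "squeeze": 30
}}

```text
time: 4.6
tool_pos: [0.5334, 0.2702, 0.2345]
ee_rot: [[-0.985, 0.151, -0.086], [0.174, 0.853, -0.493], [-0.001, -0.5, -0.866]]
force: [0.5, -0.1, 1.7]
finger_gap: 0.488
gripper_force: 0.0
```

```bash
python3 -c "
from go import *
delta(*tcp(*gpose((.5155,.1708,.060),-100,30)));s=bot.observe();print(s['finger_gap'],s['gripper_force'],s['wrist_torque'])"
```

```text
4.6 d [ 0.0003 -0.0002  0.0006] w [-0.01  0.04 -0.04] F [ 0.5 -0.1  1.7]
0.48762017994145107 0.0 [ 0.2822522  -0.05135634  0.06853072]
```

Call:
{"method": "apply_moves", "body": {
  "commands": [
    {"x": 0,"y": 0,"z": 0,"wx": 0,"wy": 0,"wz": 0},
    {"x": 0,"y": 0,"z": 0,"wx": 0,"wy": 0,"wz": 0},
    {"x": 0,"y": 0,"z": 0,"wx": 0,"wy": 0,"wz": 0},
    {"x": 0,"y": 0,"z": 0,"wx": 0,"wy": 0,"wz": 0},
    {"x": 0,"y": 0,"z": 0,"wx": 0,"wy": 0,"wz": 0}
  ],
  "gripper": 0.0,
  "squeeze": 35
}}

```text
time: 5.22
tool_pos: [0.5331, 0.2694, 0.2349]
ee_rot: [[-0.985, 0.15, -0.087], [0.174, 0.851, -0.495], [-0.0, -0.503, -0.865]]
force: [-1.5, -5.3, 5.3]
finger_gap: 0.104
gripper_force: 35.0
```

Call:
{"method": "apply_moves", "body": {
  "commands": [
    {"x": 0,"y": 0,"z": 0,"wx": 0,"wy": 0,"wz": 0},
    {"x": 0,"y": 0,"z": 0,"wx": 0,"wy": 0,"wz": 0}
  ]
}}

```text
time: 5.48
tool_pos: [0.5331, 0.2694, 0.2349]
ee_rot: [[-0.985, 0.15, -0.087], [0.174, 0.851, -0.495], [-0.0, -0.503, -0.865]]
force: [-2.3, -4.1, 6.2]
finger_gap: 0.11
gripper_force: 35.0
```

Call:
{"method": "apply_moves", "body": {
  "commands": [
    {"x": 0,"y": 0,"z": -0.02,"wx": 0,"wy": 0,"wz": 0},
    {"x": 0,"y": 0,"z": -0.06,"wx": 0,"wy": 0,"wz": 0},
    {"x": 0,"y": 0,"z": -0.11,"wx": 0,"wy": 0,"wz": 0},
    {"x": 0,"y": 0,"z": -0.12,"wx": 0,"wy": 0,"wz": 0},
    {"x": 0,"y": 0,"z": -0.12,"wx": 0,"wy": 0,"wz": 0}
  ]
}}

```text
time: 6.1
tool_pos: [0.5435, 0.3293, 0.3371]
ee_rot: [[-0.985, 0.151, -0.087], [0.174, 0.853, -0.492], [-0.0, -0.5, -0.866]]
force: [-0.7, -0.6, -3.8]
finger_gap: 0.108
gripper_force: 35.0
```

```bash
cat > t.py <<'E'
from go import *
TR=(Ro.from_euler('z',-97.4,degrees=True)).as_matrix();TP=np.array([.6065,-.1835,0])
OFF=.199
def target(tipx,tipz,tilt,y=0):  # tray frame mm, tip underside edge
    Rl=Ro.from_euler('y',-tilt,degrees=True).as_matrix()
    o=np.array([tipx,y,tipz])/1e3-Rl@[-.08,0,0]
    return TR@Rl,TR@o+TP
def now():
    Rg,o=dgrate(OFF);Rl=TR.T@Rg;l=TR.T@(o-TP);tip=l+Rl@[-.08,0,0]
    s=bot.observe()
    print('t',round(s['time'],2),'tip',(tip*1e3).round(1),'o',(l*1e3).round(1),'tilt',np.degrees(np.arcsin(Rl[2,0])).round(2),'yaw',np.degrees(np.arctan2(Rl[1,0],Rl[0,0])).round(2),'Ftray',(TR.T@s['force']).round(1),'gap',s['finger_gap'],s['gripper_force'])
def to(*a,**k): delta(*tcp(*target(*a,**k),off=OFF))
E
python3 - <<'E'
from t import *
Rg,o=gpose((.515,.1705,.062),-99.9,30);R=np.array([[-.985,.15,-.087],[.174,.851,-.495],[0,-.503,-.865]]);p=np.array([.5331,.2694,.2349])
print('in grate frame TCP',Rg.T@(p-o))
now();to(-45,75,22);
cv2.imwrite('pics/w6.png',cv2.resize(snapshot('scene')[100:300,150:450],None,fx=2.6,fy=2.6))
E
```

```text
in grate frame TCP [-0.00061953  0.00082669  0.20000541]
t 6.1 tip [-470.3 -129.9  124.8] o [-401.  -133.1  164.8] tilt 29.99 yaw -2.61 Ftray [ 0.7 -0.6 -3.8] gap 0.10795003703593599 34.99582350254059
6.1 d [-0.1491 -0.3648  0.2656] w [-7.99 -1.14 -2.35] F [-0.7 -0.6 -3.8]
```

View pics/w6.png

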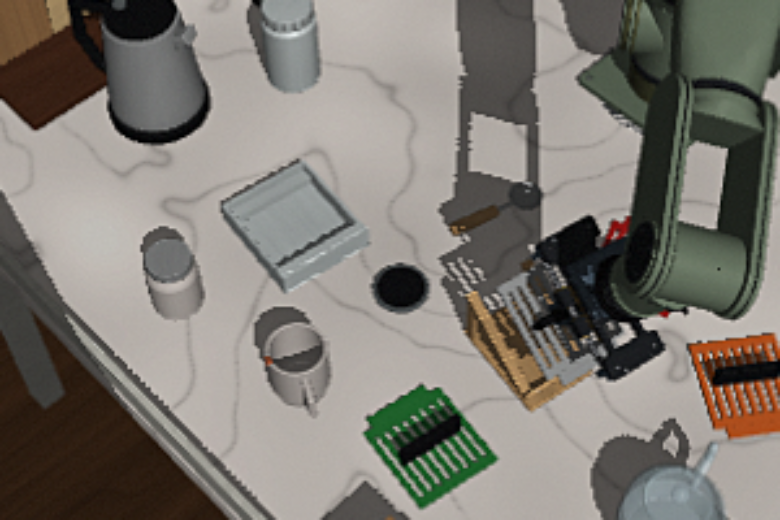

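The scene view shows the grate lifted off the rest and held level with the slope. The tray and bystanders are untouched. Next I'll carry it high over the tray.

```bash
python3 -c "
from t import *
to(-45,120,22)"
```

```text
6.15 d [-0.1494 -0.3869  0.2261] w [-8.09 -1.23 -2.33] F [ 0.5  0.2 -2.4]
```

Call:
{"method": "apply_moves", "body": {
  "commands": [
    {"x": -0.016,"y": -0.041,"z": 0.024,"wx": -1,"wy": -0.2,"wz": -0.3},
    {"x": -0.047,"y": -0.122,"z": 0.071,"wx": -2.5,"wy": -0.4,"wz": -0.7},
    {"x": -0.079,"y": -0.204,"z": 0.119,"wx": -4.3,"wy": -0.6,"wz": -1.2},
    {"x": -0.095,"y": -0.245,"z": 0.143,"wx": -5.5,"wy": -0.8,"wz": -1.6},
    {"x": -0.104,"y": -0.27,"z": 0.158,"wx": -6,"wy": -0.9,"wz": -1.7}
  ]
}}

```text
time: 6.78
tool_pos: [0.5865, 0.0296, 0.3346]
ee_rot: [[-0.99, 0.128, -0.06], [0.142, 0.904, -0.403], [0.003, -0.407, -0.913]]
force: [0.8, -0.0, -2.7]
finger_gap: 0.109
gripper_force: 35.0
```

```bash
python3 -c "
from t import *
now();to(-45,120,22)"
```

```text
t 6.78 tip [-200.8  -47.9  120.2] o [-127.7  -48.8  152.8] tilt 24.03 yaw -0.67 Ftray [-0.1  0.8 -2.7] gap 0.10901779762241451 34.997438192367554
6.775 d [-0.0493 -0.1487  0.0662] w [-2.02 -0.43 -0.62] F [ 0.8 -0.  -2.7]
```

Call:
{"method": "apply_moves", "body": {
  "commands": [
    {"x": -0.017,"y": -0.05,"z": 0.022,"wx": -0.7,"wy": -0.1,"wz": -0.2},
    {"x": -0.033,"y": -0.1,"z": 0.044,"wx": -1.4,"wy": -0.3,"wz": -0.4},
    {"x": -0.045,"y": -0.135,"z": 0.06,"wx": -2,"wy": -0.4,"wz": -0.6},
    {"x": -0.049,"y": -0.148,"z": 0.066,"wx": -2,"wy": -0.4,"wz": -0.6},
    {"x": -0.049,"y": -0.148,"z": 0.066,"wx": -2,"wy": -0.4,"wz": -0.6}
  ]
}}

```text
time: 7.4
tool_pos: [0.6124, -0.1357, 0.3352]
ee_rot: [[-0.991, 0.122, -0.049], [0.131, 0.919, -0.371], [-0.0, -0.374, -0.927]]
force: [-0.2, -0.6, -3.0]
finger_gap: 0.107
gripper_force: 35.0
```

```bash
python3 -c "
from t import *
now();to(-45,50,22)
cv2.imwrite('pics/w7s.png',snapshot('scene'));w=snapshot('wrist')
cv2.imwrite('pics/w7.png',cv2.resize(w,None,fx=1.25,fy=1.25))"
```

```text
t 7.4 tip [-47.9  -0.2 120.7] o [ 26.3  -0.4 150.6] tilt 21.97 yaw -0.13 Ftray [ 0.6 -0.1 -3. ] gap 0.10650843495142823 34.99586284160614
7.4 d [-0.0003  0.0238  0.0666] w [ 0.03 -0.03 -0.12] F [-0.2 -0.6 -3. ]
```

Call:
{"method": "apply_moves", "body": {
  "commands": [
    {"x": 0,"y": 0.008,"z": 0.022,"wx": 0,"wy": 0,"wz": 0},
    {"x": 0,"y": 0.016,"z": 0.044,"wx": 0,"wy": 0,"wz": 0},
    {"x": 0,"y": 0.022,"z": 0.06,"wx": 0,"wy": 0,"wz": 0},
    {"x": 0,"y": 0.024,"z": 0.066,"wx": 0,"wy": 0,"wz": 0},
    {"x": 0,"y": 0.024,"z": 0.066,"wx": 0,"wy": 0,"wz": 0}
  ]
}}

```text
time: 8.12
tool_pos: [0.6133, -0.1371, 0.2667]
ee_rot: [[-0.992, 0.12, -0.045], [0.128, 0.919, -0.372], [-0.004, -0.375, -0.927]]
force: [0.1, -0.6, -3.3]
finger_gap: 0.107
gripper_force: 35.0
```

```bash
python3 -c "
from t import *
now();to(-48,26,22)"
```

```text
t 8.12 tip [-46.4   1.5  52.2] o [27.7  1.5 82.2] tilt 22.02 yaw -0.03 Ftray [ 0.6  0.2 -3.3] gap 0.10715323457480745 34.99593436717987
8.125 d [0.0008 0.0112 0.0237] w [-0.02  0.2  -0.03] F [ 0.1 -0.6 -3.3]
```

Call:
{"method": "apply_moves", "body": {
  "commands": [
    {"x": 0.001,"y": 0.004,"z": 0.008,"wx": 0,"wy": 0.1,"wz": 0},
    {"x": 0.001,"y": 0.008,"z": 0.016,"wx": 0,"wy": 0.2,"wz": 0},
    {"x": 0.001,"y": 0.011,"z": 0.022,"wx": 0,"wy": 0.2,"wz": 0},
    {"x": 0.001,"y": 0.011,"z": 0.0235,"wx": 0,"wy": 0.2,"wz": 0},
    {"x": 0.001,"y": 0.011,"z": 0.0235,"wx": 0,"wy": 0.2,"wz": 0}
  ]
}}

```text
time: 8.75
tool_pos: [0.6125, -0.1361, 0.2408]
ee_rot: [[-0.992, 0.121, -0.048], [0.13, 0.919, -0.372], [-0.001, -0.375, -0.927]]
force: [-0.2, 0.5, -2.2]
finger_gap: 0.109
gripper_force: 35.0
```

```bash
python3 -c "
from t import *
now();to(-60,25,22);to(-68,24,22)"
```

```text
t 8.75 tip [-47.3  -0.   26.3] o [26.8 -0.1 56.3] tilt 22.02 yaw -0.08 Ftray [-0.4 -0.3 -2.2] gap 0.10891306536144145 34.99598801136017
8.75 d [-0.0001  0.0122 -0.0035] w [-0.02  0.   -0.07] F [-0.2  0.5 -2.2]
8.75 d [-0.0001  0.0199 -0.0056] w [-0.02  0.   -0.07] F [-0.2  0.5 -2.2]
```

Call:
{"method": "apply_moves", "body": {
  "commands": [
    {"x": 0,"y": 0.005,"z": -0.001,"wx": 0,"wy": 0,"wz": 0},
    {"x": 0,"y": 0.01,"z": -0.002,"wx": 0,"wy": 0,"wz": 0},
    {"x": 0,"y": 0.015,"z": -0.003,"wx": 0,"wy": 0,"wz": 0},
    {"x": 0,"y": 0.019,"z": -0.0045,"wx": 0,"wy": 0,"wz": 0},
    {"x": 0,"y": 0.019,"z": -0.0045,"wx": 0,"wy": 0,"wz": 0}
  ]
}}

```text
time: 9.38
tool_pos: [0.615, -0.1164, 0.2379]
ee_rot: [[-0.992, 0.12, -0.048], [0.129, 0.919, -0.372], [-0.001, -0.375, -0.927]]
force: [-0.1, -0.1, -2.8]
finger_gap: 0.11
gripper_force: 35.0
```

```bash
python3 -c "
from t import *
now();to(-72,22,22)"
```

```text
t 9.38 tip [-67.2  -0.   23.4] o [ 7.  -0.1 53.4] tilt 22.01 yaw -0.04 Ftray [ 0.1 -0.1 -2.8] gap 0.1097350736856352 34.995920062065125
9.375 d [-0.0002  0.005  -0.0005] w [-0.01  0.02 -0.04] F [-0.1 -0.1 -2.8]
```

Call:
{"method": "apply_moves", "body": {
  "commands": [
    {"x": 0,"y": 0.002,"z": 0,"wx": 0,"wy": 0,"wz": 0},
    {"x": 0,"y": 0.004,"z": -0.0005,"wx": 0,"wy": 0,"wz": 0},
    {"x": 0,"y": 0.005,"z": -0.0005,"wx": 0,"wy": 0,"wz": 0},
    {"x": 0,"y": 0.005,"z": -0.0005,"wx": 0,"wy": 0,"wz": 0}
  ]
}}

```text
time: 9.88
tool_pos: [0.6156, -0.1122, 0.2365]
ee_rot: [[-0.992, 0.121, -0.048], [0.13, 0.919, -0.372], [-0.0, -0.375, -0.927]]
force: [0.2, -0.8, -3.1]
finger_gap: 0.11
gripper_force: 35.0
```

```bash
python3 -c "
from t import *
now();to(-77,22,22);to(-72,19,22)"
```

```text
t 9.88 tip [-71.3  -0.1  22.1] o [ 2.8 -0.2 52.1] tilt 22.04 yaw -0.08 Ftray [ 0.7  0.3 -3.1] gap 0.10974936681814029 34.996469020843506
9.875 d [-0.0002  0.0052 -0.002 ] w [-0.04 -0.   -0.07] F [ 0.2 -0.8 -3.1]
9.875 d [-0.0002  0.0017  0.0026] w [-0.04 -0.   -0.07] F [ 0.2 -0.8 -3.1]
```

Call:
{"method": "apply_moves", "body": {
  "commands": [
    {"x": 0,"y": 0.0015,"z": -0.0005,"wx": 0,"wy": 0,"wz": 0},
    {"x": 0,"y": 0.003,"z": -0.001,"wx": 0,"wy": 0,"wz": 0},
    {"x": 0,"y": 0.003,"z": -0.001,"wx": 0,"wy": 0,"wz": 0}
  ]
}}

```text
time: 10.25
tool_pos: [0.6158, -0.1109, 0.2367]
ee_rot: [[-0.992, 0.119, -0.049], [0.129, 0.917, -0.377], [0.0, -0.38, -0.925]]
force: [-1.0, -9.3, -2.8]
finger_gap: 0.109
gripper_force: 35.0
```

```bash
python3 -c "
from t import *
now();to(-72,22,22)"
```

```text
t 10.25 tip [-71.7  -0.1  22.2] o [ 2.3 -0.2 52.6] tilt 22.32 yaw -0.01 Ftray [ 9.3  0.2 -2.8] gap 0.1092093953343886 35.01036822795868
10.25 d [-0.0001 -0.0007  0.0005] w [-0.32 -0.02 -0.01] F [-1.  -9.3 -2.8]
```

```bash
sed -i 's/^TR=.*/&\nTP=TP+TR@np.array([.0017,0,0])/' t.py; sed -n 1,5p t.py; python3 -c "
from t import *
now();to(-72,22,22);to(-72,18,22)"
```

```text
from go import *
TR=(Ro.from_euler('z',-97.4,degrees=True)).as_matrix();TP=np.array([.6065,-.1835,0])
TP=TP+TR@np.array([.0017,0,0])
OFF=.199
def target(tipx,tipz,tilt,y=0):  # tray frame mm, tip underside edge
t 10.25 tip [-73.4  -0.1  22.2] o [ 0.6 -0.2 52.6] tilt 22.32 yaw -0.01 Ftray [ 9.3  0.2 -2.8] gap 0.1092093953343886 35.01036822795868
10.25 d [-0.0001 -0.0023  0.0012] w [-0.32 -0.02 -0.01] F [-1.  -9.3 -2.8]
10.25 d [-0.0001 -0.0008  0.0049] w [-0.32 -0.02 -0.01] F [-1.  -9.3 -2.8]
```

Call:
{"method": "apply_moves", "body": {
  "commands": [
    {"x": 0,"y": -0.004,"z": 0.002,"wx": 0,"wy": 0,"wz": 0},
    {"x": 0,"y": -0.0035,"z": 0.0035,"wx": 0,"wy": 0,"wz": 0},
    {"x": 0,"y": -0.003,"z": 0.0045,"wx": 0,"wy": 0,"wz": 0},
    {"x": 0,"y": -0.003,"z": 0.0045,"wx": 0,"wy": 0,"wz": 0}
  ]
}}

```text
time: 10.75
tool_pos: [0.6154, -0.1136, 0.2349]
ee_rot: [[-0.992, 0.121, -0.048], [0.13, 0.919, -0.373], [-0.001, -0.376, -0.926]]
force: [-2.5, -2.7, 7.0]
finger_gap: 0.114
gripper_force: 35.0
```

```bash
python3 -c "
from t import *
now();to(-72,20.5,22)
for a in(16,10,5,0):to(-72,20.5,a)"
```

```text
t 10.75 tip [-71.4   0.2  20.4] o [ 2.8  0.1 50.6] tilt 22.11 yaw -0.08 Ftray [ 3.  -2.1  7. ] gap 0.11382387709918117 34.99903678894043
10.75 d [-0.0001  0.0002 -0.0001] w [-0.11  0.06 -0.08] F [-2.5 -2.7  7. ]
10.75 d [-0.0002 -0.0202  0.0094] w [-6.11  0.06 -0.07] F [-2.5 -2.7  7. ]
10.75 d [-0.0002 -0.0394  0.0209] w [-12.11   0.06  -0.07] F [-2.5 -2.7  7. ]
10.75 d [-0.0002 -0.0545  0.0321] w [-17.11   0.07  -0.07] F [-2.5 -2.7  7. ]
10.75 d [-0.0002 -0.0685  0.0445] w [-22.11   0.07  -0.07] F [-2.5 -2.7  7. ]
```

Call:
{"method": "apply_moves", "body": {
  "commands": [
    {"x": 0,"y": -0.01,"z": 0.0025,"wx": -3,"wy": 0,"wz": 0},
    {"x": 0,"y": -0.02,"z": 0.008,"wx": -6,"wy": 0,"wz": 0},
    {"x": 0,"y": -0.03,"z": 0.0135,"wx": -9,"wy": 0,"wz": 0},
    {"x": 0,"y": -0.039,"z": 0.0195,"wx": -12,"wy": 0,"wz": 0},
    {"x": 0,"y": -0.039,"z": 0.0195,"wx": -12,"wy": 0,"wz": 0}
  ]
}}

```text
time: 11.38
tool_pos: [0.6098, -0.157, 0.2305]
ee_rot: [[-0.991, 0.13, -0.021], [0.131, 0.976, -0.173], [-0.002, -0.174, -0.985]]
force: [-1.8, -1.4, 4.6]
finger_gap: 0.108
gripper_force: 35.0
```

```bash
python3 -c "
from t import *
now()
for a in(10,5,2,0):to(-72,20.8,a)"
```

```text
t 11.38 tip [-72.5   0.4  20.6] o [ 6.3  0.2 34.6] tilt 10.03 yaw -0.17 Ftray [ 1.6 -1.6  4.6] gap 0.1083847620486983 34.9941211938858
11.375 d [-0.0001 -0.0006 -0.    ] w [-0.03  0.07 -0.16] F [-1.8 -1.4  4.6]
11.375 d [-0.0001 -0.0177  0.0077] w [-5.03  0.08 -0.16] F [-1.8 -1.4  4.6]
11.375 d [-0.0001 -0.0275  0.0131] w [-8.03  0.08 -0.16] F [-1.8 -1.4  4.6]
11.375 d [-0.0002 -0.0339  0.0169] w [-10.03   0.09  -0.16] F [-1.8 -1.4  4.6]
```

Call:
{"method": "apply_moves", "body": {
  "commands": [
    {"x": 0,"y": -0.009,"z": 0.003,"wx": -2.5,"wy": 0,"wz": 0},
    {"x": 0,"y": -0.0175,"z": 0.007,"wx": -5,"wy": 0,"wz": 0},
    {"x": 0,"y": -0.0275,"z": 0.0125,"wx": -8,"wy": 0,"wz": 0},
    {"x": 0,"y": -0.0275,"z": 0.0125,"wx": -8,"wy": 0,"wz": 0}
  ]
}}

```text
time: 11.88
tool_pos: [0.6063, -0.1853, 0.2225]
ee_rot: [[-0.991, 0.131, -0.004], [0.131, 0.991, -0.035], [-0.001, -0.035, -0.999]]
force: [0.5, 0.3, 2.2]
finger_gap: 0.107
gripper_force: 35.0
```

```bash
python3 -c "
from t import *
now()
for a in(2,0):to(-72,20.5,a)"
```

```text
t 11.88 tip [-72.9   0.4  20.8] o [ 7.1  0.2 23.6] tilt 2.01 yaw -0.15 Ftray [-0.3  0.5  2.2] gap 0.10685626216646299 34.99581277370453
11.875 d [-0.     -0.0009  0.0004] w [-0.01  0.06 -0.15] F [0.5 0.3 2.2]
11.875 d [-0.     -0.0078  0.0033] w [-2.01  0.06 -0.15] F [0.5 0.3 2.2]
```

Call:
{"method": "apply_moves", "body": {
  "commands": [
    {"x": 0,"y": -0.004,"z": 0.0018,"wx": -1,"wy": 0,"wz": 0},
    {"x": 0,"y": -0.0075,"z": 0.0035,"wx": -2,"wy": 0,"wz": 0},
    {"x": 0,"y": -0.0075,"z": 0.004,"wx": -2,"wy": 0,"wz": 0},
    {"x": 0,"y": -0.0075,"z": 0.004,"wx": -2,"wy": 0,"wz": 0}
  ]
}}

```text
time: 12.38
tool_pos: [0.6054, -0.1923, 0.22]
ee_rot: [[-0.992, 0.13, 0.002], [0.13, 0.992, 0.0], [-0.002, 0.0, -1.0]]
force: [-0.3, 3.3, 9.4]
finger_gap: 0.11
gripper_force: 35.0
```

```bash
python3 -c "
from t import *
now();print(bot.observe()['wrist_torque'])"
```

```text
t 12.38 tip [-72.9   0.4  21. ] o [ 7.1  0.4 21. ] tilt -0.03 yaw -0.05 Ftray [-3.3 -0.7  9.4] gap 0.10957093041795644 35.003655552864075
[ 0.59225905  0.54649815 -0.17604317]
```

Call:
{"method": "apply_moves", "body": {
  "commands": [
    {"x": 0,"y": 0,"z": 0,"wx": 0,"wy": 0,"wz": 0},
    {"x": 0,"y": 0,"z": 0,"wx": 0,"wy": 0,"wz": 0},
    {"x": 0,"y": 0,"z": 0,"wx": 0,"wy": 0,"wz": 0},
    {"x": 0,"y": 0,"z": 0,"wx": 0,"wy": 0,"wz": 0},
    {"x": 0,"y": 0,"z": 0,"wx": 0,"wy": 0,"wz": 0}
  ],
  "gripper": 0.5
}}

```text
time: 13.0
tool_pos: [0.605, -0.1931, 0.2183]
ee_rot: [[-0.992, 0.13, 0.0], [0.13, 0.992, -0.0], [-0.0, -0.0, -1.0]]
force: [0.7, 0.2, -0.4]
finger_gap: 0.498
gripper_force: 0.0
```

Call:
{"method": "apply_moves", "body": {
  "commands": [
    {"x": 0,"y": 0,"z": -0.01,"wx": 0,"wy": 0,"wz": 0},
    {"x": 0,"y": 0,"z": -0.03,"wx": 0,"wy": 0,"wz": 0},
    {"x": 0,"y": 0,"z": -0.08,"wx": 0,"wy": 0,"wz": 0},
    {"x": 0,"y": 0,"z": -0.14,"wx": 0,"wy": 0,"wz": 0},
    {"x": 0,"y": 0,"z": -0.18,"wx": 0,"wy": 0,"wz": 0}
  ]
}}

```text
time: 13.62
tool_pos: [0.6048, -0.193, 0.4026]
ee_rot: [[-0.992, 0.13, 0.005], [0.13, 0.992, -0.002], [-0.005, -0.001, -1.0]]
force: [1.7, 0.6, -0.6]
finger_gap: 0.501
gripper_force: 0.0
```

Call:
{"method": "apply_moves", "body": {
  "commands": [
    {"x": -0.05,"y": 0.06,"z": 0,"wx": 0,"wy": 0,"wz": 0},
    {"x": -0.05,"y": 0.06,"z": 0,"wx": 0,"wy": 0,"wz": 0},
    {"x": -0.05,"y": 0.06,"z": 0,"wx": 0,"wy": 0,"wz": 0},
    {"x": -0.05,"y": 0.06,"z": 0,"wx": 0,"wy": 0,"wz": 0}
  ]
}}

```text
time: 14.12
tool_pos: [0.6615, -0.1407, 0.3981]
ee_rot: [[-0.991, 0.13, -0.001], [0.13, 0.991, -0.001], [0.001, -0.001, -1.0]]
force: [0.5, 0.4, -0.6]
finger_gap: 0.501
gripper_force: 0.0
```

```bash
python3 -c "
from t import *
s=bot.observe();print(s['time'],s['tool_pos'],s['qd'])
w=snapshot('wrist');t=snapshot('scene')
a=cv2.resize(w[40:260,60:400],(530,343));b=cv2.resize(t[140:230,200:380],(530,257),interpolation=cv2.INTER_CUBIC)
cv2.imwrite('pics/end.png',np.vstack([a,b]))"
```

```text
14.125 [ 0.66152505 -0.14072718  0.39814907] [-0.46255124 -0.2168782   0.1331219   0.21350328 -0.16139127  0.16139895]
```

View pics/end.png

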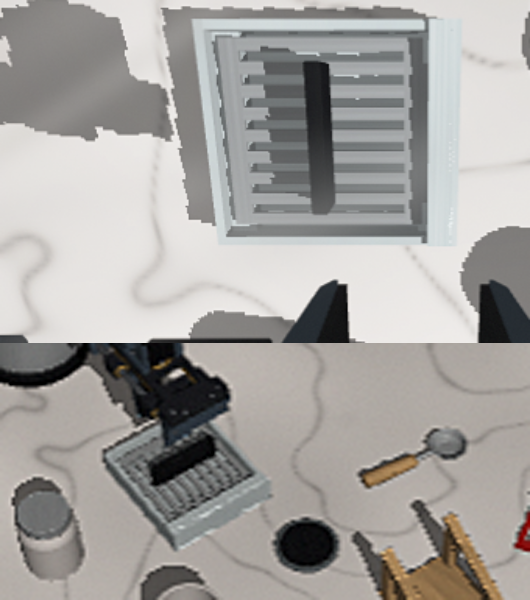

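The grate lies flat inside the tray with its bar at (318,137), and its tongue is hidden under the lip strip at x≈445. It is clear of all the walls, and the rest and neighbouring objects haven't moved. Nothing is touching the robot, so I'm handing in.

```bash
python3 -c "
from plant import order
print(order.hand_in())"
```

```text
the job is handed in; nothing more can be done
None
```

The grate is back in the drip tray, lying flat on the ledges with its tongue under the lip. I let go only once it was down flat, moved nothing else that I could see in the final pictures, and handed in at about 14 s of the 48 s allowed.

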